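# Loosen the chuck's knurled locking collar by fingertip

## Task

Of the two specimen chucks, the one with the wider knurled locking collar is to be loosened: lay a fingertip against the collar's rim and roll it round anticlockwise, seen from above, until the ridge on its top has come round to the pointer on the base for the second time, and leave it lined up with the pointer there. Nothing needs to be gripped or lifted; leave the narrower collar, the two specimens in the chucks and everything else on the table where they are.

Things in the scene. Friction and masses are not known exactly. Their poses are not given: they have to be found in the camera images.
- wide_chuck: chuck with the wider collar, fixed: dark round flange 132 mm across, 14 mm high; above it the collar, a ring 96 mm across over its ridges, from 17 to 37 mm above the table, with 30 upright knurl ridges standing 1.5 mm proud of the rim (top edge bevelled 3 mm). Origin: centre of the underside, on the collar's axis; z up, x toward the pointer on the flange
- wide_chuck_centre (a point): point on the wide collar's axis at the collar's mid-height, 27 mm above the table
- wide_collar (a joint): angle of the wide collar, rad: 0 tight against its stop with the ridge at the pointer, growing anticlockwise seen from above (loosening), 6.283 a turn; starts at 0.5 to 2.5, no stop below 20. It does not rise, drags with about 1.5 N at the rim and stays where left. A fingertip pressed inward on the rim with some 5 to 15 N and moved along it carries it round, with some slip
- wide_collar_ridge (a point): middle of the dark ridge on top of the wide collar: a radial bar 20 mm long, 7 mm wide, 2.5 mm high, ending 5 mm from the rim; this point is 33 mm from the axis
- wide_chuck_pointer (a point): middle of the pointer, a light radial bar 12 mm long and 7 mm wide, 2 mm high, on the flange just outside the collar; this point is 57 mm from the axis
- narrow_chuck: a second, fixed chuck of the same build and height but smaller, to be left alone: flange 100 mm across, collar 66 mm across; origin at the centre of the underside
- narrow_collar_ridge (a point): middle of the 8 mm long ridge on top of the narrow collar, 24 mm from its axis
- specimen_a: mounted specimen, a black disc 32 mm across and 19 mm high, standing loose in the middle of the wide chuck, its top 45 mm above the table; origin at the centre of its underside
- specimen_b: the like specimen standing loose in the middle of the narrow chuck, its top 45 mm above the table; origin at the centre of its underside
- marker: loose marker pen lying on the left, 13 x 142 x 13 mm, long along its y; origin under its centre
- tweezers: loose tweezers lying between the two chucks, 11 x 118 x 8 mm, long along its y; origin under its centre
- wax_block: loose white lump of wax at the back left, 34 x 45 x 20 mm; origin under its centre
- vial: loose small vial with a dark cap on the right, 24 mm across, 48 mm high; origin under its centre
- eyepiece: loose black microscope eyepiece standing at the back right, 32 mm across, 48 mm high; origin under its centre
- loupe: loose black loupe standing at the back left, 40 mm across, 38 mm high; origin under its centre

How it is judged:
On the way:
1. the wide collar has been loosened past its first arrival at the pointer and is turned on, well short of the second, by the fingers (value of joint wide_collar between 6.4 and 12 rad and contact force between the fingers and wide_chuck above 0.3 N), for 0.05 s.
At the end, for the whole second after the job is handed in: The wide collar rests with its ridge at the pointer on the second arrival, 12.566 rad from tight, within 0.26 rad (15 degrees); the specimens and the narrow collar's ridge are within 8 mm, the other loose things within 20 mm, of where they began (value of joint wide_collar between 12.306 and 12.826 rad and not (velocity of joint wide_collar above 0.05 rad/s) and velocity of joint wide_collar above -0.05 rad/s and distance of each of specimen_a, specimen_b, narrow_collar_ridge from where it was at the start of the episode below 0.008 m and distance of each of marker, tweezers, wax_block, vial, eyepiece, loupe from where it was at the start of the episode below 0.02 m); the robot touches nothing.
It fails at once if a specimen is pushed out of or lifted from its chuck (moved over 8 mm) (distance of any of specimen_a, specimen_b from where it was at the start of the episode above 0.008 m).
It fails at once if the narrow collar is turned (its ridge moved over 8 mm) (distance of narrow_collar_ridge from where it was at the start of the episode above 0.008 m).
It fails at once if another loose thing is knocked about or lifted (moved over 20 mm) (distance of any of marker, tweezers, wax_block, vial, eyepiece, loupe from where it was at the start of the episode above 0.02 m).
It also fails if it takes over 72 s, if anything falls off the work surface, if the arm or the gripper's body presses on something with over 40 N, if the wrist force passes 120 N, or if a joint passes its speed limit or range.

## Robot

A 7-joint arm with a two-finger parallel gripper is mounted at the origin on a cart in front of the work surface, level with it; the furniture and walls round the work are solid. World frame = base frame: x ahead of the robot, y to its left, z up, the work surface at z = 0. Lengths are in m, angles in rad, forces in N, time in s.
With the tool pointing down it reaches from about 0.425 to 0.875 m from the base axis. Payload 4.7 kg.
Tool frame: the origin (TCP) lies at the very end of the fingers, on their centre line; the grasp point (between the pads) lies 19 mm behind it; z points along the fingers, y is the line along which they close (so a half turn about z gives the same grasp; the last joint's range is limited). The gripper opens to 87 mm and grips with 3 to 60 N. Pads are 19 mm wide; open, the fingers measure 117 mm over their backs; the gripper's body (75 mm by 190 mm) begins 51 mm behind the grasp point.
Start: joints at [1.273, 0.321, -0.07, 1.45, 0.023, 1.371, -0.057], TCP at [0.199, -0.619, 0.223] pointing down, gripper open.
Joint ranges: [-2.86, 2.86], [-0.3, 2.09], [-1.38, 1.24], [0.06, 2.45], [-1.56, 4.7], [0.09, 2.05], [-2.69, 2.69]. Speed limits (rad/s): [2.57, 2.57, 3.14, 3.14, 3.14, 3.14, 3.14].

## Interface

Orientations are given as a rotation vector (axis times angle).
In Python, from bench import get_state, get_image, get_calibration, close_job gives the robot as it stands.
- The arm moves only by the shell command python3 -m crank 'ROWS' [FORCE]. ROWS is JSON, a list of rows, each a list of 5 numbers: the opening, from 0 (shut) to 1 (fully open), then the shift along the world's x, y, z in units of 0.2 m (1.0 is 0.2 m), then the turn about the world's z in units of 2 pi rad (1.0 is 2 pi rad). A call has 1 to 5 rows; each row is the pose to reach, as a shift and turn from the pose commanded when the call began, turning the shorter way round; what a row does not reach only later rows make up. A row lasts 1/8 s, in which the tool goes at most 62.5 mm and 10.7 degrees, less where a joint would pass 70% of its speed; a pose out of reach is approached as far as the arm can. A call with a number of a shift or a turn outside -1 to 1 is refused whole. A call with a gripper value outside its range is refused whole. The fingers move at their own pace and stop on an object; FORCE is the grip in N (left out, the last holds). Time passes only in rows, so rows that repeat a pose let the fingers close. It gives the time, the measured TCP pose, the force, the opening and the grip force at its end, in the units of the state.
- get_state(): the state, without advancing time (a new reading comes with each control period).
- get_image(name): name is "scene" or "top"; returns the picture (480x640x3 uint8, red, green, blue); there is no depth.
- get_calibration(name): a dict with "fovy" (degrees; the focal length in pixels is half the picture's height over the tangent of half this angle, whatever the lens; pixels are square), "cx", "cy" (the principal point, pixels), "R" (3x3) and "t" (3): a world point X has camera coordinates R X + t. Camera axes: x right, y down, z forward; pixel columns grow to the right and rows downward; lengths in m; the calibration is good to about 2 mm. A picture is of the moment at which its call begins. get_calibration takes no time and is no camera call.
- close_job(): hands the job in; it is judged then, once.
The state is a dict: "time": time; "joint_positions": joint angles; "qd": joint speeds; "joint_torque": joint torques, N m; "position": TCP position; "tool_rot": TCP orientation; "ft_force": force on the tool from outside, world axes, zero at the start; "torque": the same for the moment, N m; "grip_width": opening from 0.0 (shut) to 1.0 (fully open); "grip_force": force on a finger pad.
Only numpy, scipy, OpenCV 4.12 (cv2) and the standard library are available. Lean on these libraries where they do the work, as an engineer would, in place of code of your own. Each camera call takes 0.05 s, during which the arm holds its last target. There are 200 camera calls.

## Working session

There is one attempt and no reset: what is moved stays moved. The work goes in short steps, Python scripts to look and compute and a shell command to move; the robot and the scene stay as the last step left them, time stands still between calls to the robot, and variables do not carry over. Pictures are saved under pics/ and viewed, at most 10 in all, crops included, and the job is handed in when it is done.

```bash
mkdir -p pics
python3 - <<'E'
from bench import *
import cv2
for n in("scene","top"):
    im=get_image(n); cv2.imwrite(f"pics/{n}0.png",im[:,:,::-1]); c=get_calibration(n); print(n,c)
s=get_state(); print(s)
E
```

```text
scene {'fovy': 42.90178873997048, 'cx': 307.8551262189102, 'cy': 233.96846107217257, 'R': array([[-0.71982247, -0.69397357, -0.01600902],
       [-0.41077   ,  0.44443474, -0.79608151],
       [ 0.55957449, -0.56646134, -0.60497764]]), 't': array([0.42375347, 0.29867917, 1.11235629])}
top {'fovy': 51.84648759978643, 'cx': 320.3661183689671, 'cy': 239.4688129834992, 'R': array([[ 9.96105058e-04, -9.99995453e-01, -2.84625998e-03],
       [-9.91467980e-01, -6.16601897e-04, -1.30349012e-01],
       [ 1.30346664e-01,  2.95181694e-03, -9.91464086e-01]]), 't': array([-0.00434825,  0.57346272,  1.10996907])}
{'time': 0.1, 'joint_positions': array([ 1.27309891,  0.32173722, -0.07013897,  1.45155389,  0.0225973 ,
        1.37078911, -0.05691019]), 'qd': array([ 0.00185295, -0.00300292,  0.00021224, -0.00129469, -0.00101241,
       -0.00049372,  0.00163888]), 'joint_torque': array([ 3.32380114e-05, -4.92570949e+01, -4.05798666e-01, -3.13396311e+01,
       -6.42091711e-02,  3.95317865e-02,  8.52245557e-05]), 'position': array([ 0.19923625, -0.61819402,  0.22157843]), 'tool_rot': array([-3.10182989e+00, -4.87636443e-01,  5.27508363e-04]), 'ft_force': array([0.13379312, 0.3561997 , 0.01982298]), 'torque': array([ 0.01058237, -0.00091206, -0.01694202]), 'grip_force': 0.0, 'grip_width': 0.9976928184638981}
```

View pics/top0.png

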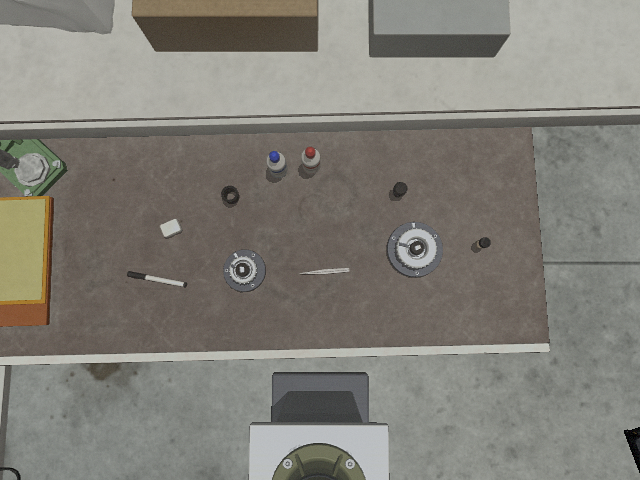

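View pics/scene0.png

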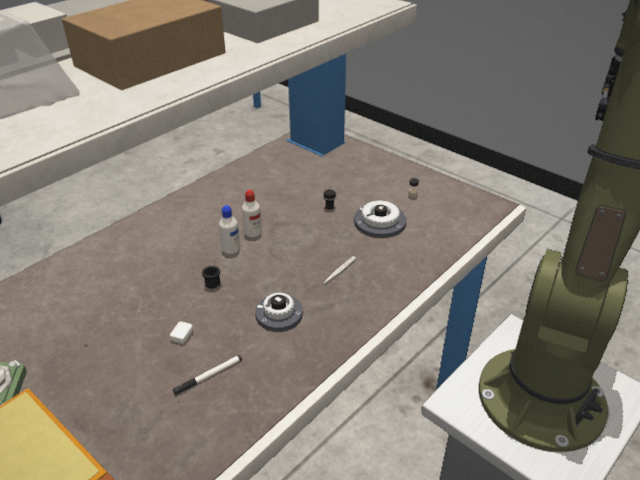

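The wide chuck sits near top-view pixel (415,249) and the narrow one near (244,270). The vial is at (484,243), the eyepiece at (400,190) and the tweezers at (325,271). Next I'll zoom in and measure.

```bash
cat > h.py <<'E'
from bench import *
import cv2, numpy as np
def ray(n,u,v,z):
    c=get_calibration(n); f=240/np.tan(np.radians(c["fovy"])/2)
    C=-c["R"].T@c["t"]; d=c["R"].T@np.array([(u-c["cx"])/f,(v-c["cy"])/f,1])
    return C+d*(z-C[2])/d[2]
def pix(n,X):
    c=get_calibration(n); f=240/np.tan(np.radians(c["fovy"])/2)
    p=c["R"]@np.array(X)+c["t"]; return f*p[0]/p[2]+c["cx"], f*p[1]/p[2]+c["cy"]
E
python3 - <<'E'
from h import *
im=cv2.imread("pics/top0.png"); cv2.imwrite("pics/crop1.png",cv2.resize(im[215:285,380:500],None,fx=6,fy=6,interpolation=cv2.INTER_CUBIC))
g=im[215:285,380:460].astype(int)
# flange+collar: table is brownish (R-B>5); flange bluish dark
m=((g[:,:,2]-g[:,:,0])<5).astype(np.uint8)
n,l,st,ce=cv2.connectedComponentsWithStats(m)
k=1+np.argmax(st[1:,4]); print(st[k],ce[k]+[380,215])
c,_=cv2.findContours((l==k).astype(np.uint8),0,2); e=cv2.fitEllipse(cv2.convexHull(max(c,key=len))); print(e)
u,v=e[0][0]+380,e[0][1]+215
print("flange ctr z.007",ray("top",u,v,.007))
w=(g.min(2)>150).astype(np.uint8); c,_=cv2.findContours(w,0,2); h=cv2.convexHull(max(c,key=len)); e=cv2.fitEllipse(h);print(e)
print("collar z.035",ray("top",e[0][0]+380,e[0][1]+215,.035))
for nm,u,v,z in [("vial",484,243,.04),("eyep",400,190,.045),("tw1",300,272,0),("tw2",349,269,0),("narrow",244,270,.037)]: print(nm,ray("top",u,v,z))
E
```

```text
[   7    7   56   55 2261] [414.23883238 249.08712959]
((34.33596420288086, 34.04784393310547), (54.68669891357422, 56.017982482910156), 116.14974212646484)
flange ctr z.007 [ 0.55463373 -0.22737472  0.007     ]
((36.652381896972656, 32.94359588623047), (38.62873458862305, 39.681358337402344), 149.06402587890625)
collar z.035 [ 0.55408415 -0.22753808  0.035     ]
vial [ 0.56513308 -0.38265088  0.04      ]
eyep [ 0.68927809 -0.19001469  0.045     ]
tw1 [0.50026724 0.04462916 0.        ]
tw2 [ 0.50750621 -0.07203702  0.        ]
narrow [0.50237245 0.17225416 0.037     ]
```

View pics/crop1.png

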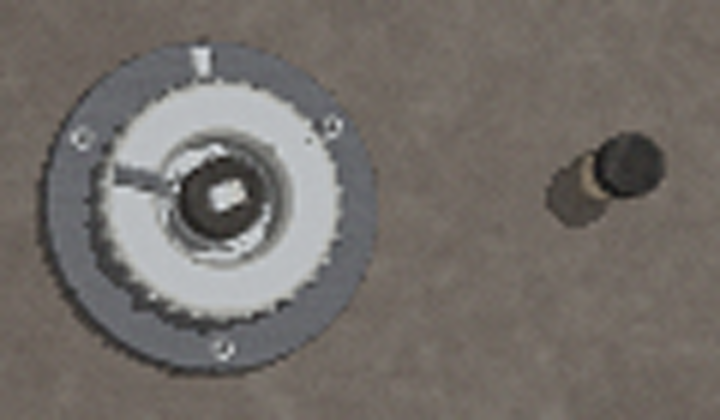

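The crop shows the pointer at crop pixel (202,62) and the ridge at about (140,180). The two centre estimates agree to 1 mm.

```bash
cat >> h.py <<'E'
C=np.array([.5543,-.2275])
def ang(p): return np.degrees(np.arctan2(p[1]-C[1],p[0]-C[0]))
def topangles(im,show=None):
    # polar sampling at ridge radius, top height z=.0395 : dark bar on light collar
    th=np.radians(np.arange(0,360,2)); g=im.astype(np.float32).min(2); out=[]
    for r,z in((.033,.038),(.037,.038),(.057,.016)):
        P=[pix("top",[C[0]+r*np.cos(t),C[1]+r*np.sin(t),z]) for t in th]
        P=np.array(P,np.float32); out.append(cv2.remap(g,P[:,:1],P[:,1:],cv2.INTER_LINEAR)[:,0])
    return out
# where the tool block (hx,hy half sizes, world aligned) must be to touch a disc radius R in direction a
def locus(a,R,hx=.0095,hy=.015):
    c,s=np.cos(np.radians(a)),np.sin(np.radians(a))
    k=lambda v,h:h*np.clip(v/.12,-1,1)   # smoothed corner choice
    return C+np.array([R*c+k(c,hx),R*s+k(s,hy)])
E
python3 - <<'E'
from h import *
p=ray("top",380+202/6-.4,215+62/6-.4,.016); q=ray("top",380+140/6-.4,215+180/6-.4,.0395)
for x in(p,q): print(x,np.hypot(*(x[:2]-C)),ang(x))
o=topangles(cv2.imread("pics/top0.png"))
for a in o[:2]: k=np.argsort(a)[:8]*2; print(k,np.sort(a)[:8],np.median(a))
k=np.argsort(-o[2])[:8]*2; print(k,-np.sort(-o[2])[:8])
for a in range(-135,-135+361,15): print(a,np.round((locus(a,.048)-C)*1000,1))
E
```

```text
[ 0.61126626 -0.2245116   0.016     ] 0.05704459539530801 3.0029314217837904
[ 0.56134111 -0.19510681  0.0395    ] 0.03314959707964112 77.73673308074072
[76 74 78 80 72 82 70 84] [ 98.06836   98.21289  104.4375   109.13281  111.421875 114.59082
 130.23438  134.91406 ] 186.4707
[ 80  78  76  74  72  82  70 186] [ 89.00391  92.82422  97.35547 105.17969 123.81641 138.      163.45312
 184.41797] 186.12012
[  2   4 186  66   6 300 306   0] [188.78906 186.94043 165.87012 162.36621 153.34375 144.64258 142.51758
 136.02832]
-135 [-43.4 -48.9]
-120 [-33.5 -56.6]
-105 [-21.9 -61.4]
-90 [  0. -63.]
-75 [ 21.9 -61.4]
-60 [ 33.5 -56.6]
-45 [ 43.4 -48.9]
-30 [ 51.1 -39. ]
-15 [ 55.9 -27.4]
0 [57.5  0. ]
15 [55.9 27.4]
30 [51.1 39. ]
45 [43.4 48.9]
60 [33.5 56.6]
75 [21.9 61.4]
90 [ 0. 63.]
105 [-21.9  61.4]
120 [-33.5  56.6]
135 [-43.4  48.9]
150 [-51.1  39. ]
165 [-55.9  27.4]
180 [-57.5   0. ]
195 [-55.9 -27.4]
210 [-51.1 -39. ]
225 [-43.4 -48.9]
```

The radii come out at 57.0 and 33.1 mm, as they should. The pointer is at 3° and the ridge at 77.6°, so the collar starts near 1.30 rad. Next I'll move in with the fingers shut.

```bash
python3 -m crank '[[0,0.2,0.2,0,-0.02],[0,0.4,0.4,0,-0.05],[0,0.6,0.6,0,-0.05],[0,0.8,0.8,0,-0.05],[0,1,1,0,-0.05]]' 20
python3 -m crank '[[0,0.2,0.25,0,0],[0,0.35,0.45,0,0],[0,0.475,0.62,0,0],[0,0.475,0.62,0,0],[0,0.475,0.62,0,0]]'
python3 -m crank '[[0,0,0,-0.25,0],[0,0,0,-0.5,0],[0,0,0,-0.7,0],[0,0,0,-0.7,0],[0,0,0,-0.7,0]]'
```

```text
time: 0.72
position: [0.4003, -0.4171, 0.2222]
tool_rot: [-3.141, 0.004, 0.001]
ft_force: [1.2, -0.1, -0.4]
grip_width: 0.521
grip_force: 0.0
time: 1.35
position: [0.4937, -0.2953, 0.2221]
tool_rot: [3.141, -0.004, -0.002]
ft_force: [-1.1, -0.3, -0.1]
grip_width: 0.017
grip_force: 0.0
time: 1.98
position: [0.4948, -0.2962, 0.0842]
tool_rot: [3.14, -0.006, 0.003]
ft_force: [0.1, -0.1, 0.5]
grip_width: 0.004
grip_force: 0.0
```

```bash
python3 -m crank '[[0,0,0,-0.15,0],[0,0,0,-0.3,0],[0,0,0,-0.3,0],[0,0,0,-0.3,0]]'
python3 -m crank '[[0,0.03,0.04,0,0],[0,0.06,0.075,0,0],[0,0.06,0.075,0,0]]'
python3 -m crank '[[0,0.01,0.01,0,0],[0,0.01,0.01,0,0],[0,0.01,0.01,0,0]]'
python3 -m crank '[[0,0.01,0.01,0,0],[0,0.01,0.01,0,0],[0,0.01,0.01,0,0]]'
python3 - <<'E'
from h import *
for n in("scene",): cv2.imwrite("pics/s1.png",cv2.resize(get_image(n)[150:270,300:460,::-1],None,fx=4,fy=4))
E
```

```text
time: 2.48
position: [0.4959, -0.2958, 0.025]
tool_rot: [3.139, -0.004, 0.005]
ft_force: [-0.0, -0.2, 0.1]
grip_width: 0.004
grip_force: 0.0
time: 2.85
position: [0.5077, -0.2783, 0.0232]
tool_rot: [-3.142, -0.0, -0.002]
ft_force: [0.1, -0.5, 0.3]
grip_width: 0.007
grip_force: 0.0
time: 3.22
position: [0.5082, -0.2779, 0.0225]
tool_rot: [3.142, -0.004, -0.001]
ft_force: [0.1, 0.8, 0.9]
grip_width: 0.003
grip_force: 0.0
time: 3.6
position: [0.5104, -0.2757, 0.0226]
tool_rot: [3.141, -0.004, -0.0]
ft_force: [-0.5, 0.5, 0.1]
grip_width: 0.007
grip_force: 0.0
```

View pics/s1.png

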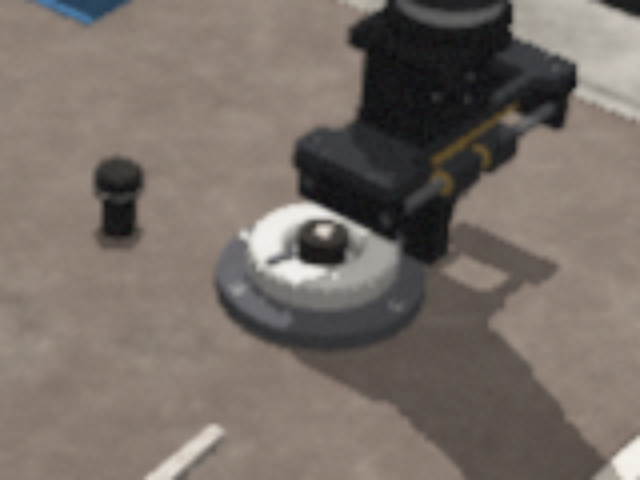

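The picture shows the fingertip beside the collar rim with the ridge still in view. I'll probe on to contact.

```bash
python3 -m crank '[[0,0.01,0.01,0,0],[0,0.01,0.01,0,0],[0,0.01,0.01,0,0]]'
python3 -m crank '[[0,0.01,0.01,0,0],[0,0.01,0.01,0,0],[0,0.01,0.01,0,0]]'
python3 -m crank '[[0,0.005,0.005,0,0],[0,0.005,0.005,0,0]]'
```

```text
time: 4.03
position: [0.5124, -0.2736, 0.0226]
tool_rot: [3.141, -0.003, -0.0]
ft_force: [0.1, 0.7, -0.3]
grip_width: 0.005
grip_force: 0.0
time: 4.4
position: [0.5142, -0.2719, 0.0225]
tool_rot: [3.141, -0.004, -0.0]
ft_force: [-0.3, -1.6, 0.0]
grip_width: 0.003
grip_force: 0.5
time: 4.65
position: [0.5146, -0.2718, 0.0225]
tool_rot: [3.14, -0.005, -0.002]
ft_force: [-3.1, -3.0, 0.5]
grip_width: 0.004
grip_force: 1.8
```

Contact came about 5 mm inside the prediction, so the tip is thinner, near 8 mm half-depth, and the stiffness is about 4–5 N/mm. I'll work out an evenly spaced path around the rim with about 2 mm of press.

```bash
cat >> h.py <<'E'
def path(cmd,R,hx,hy,a0,n,step=.015):
    a=np.radians(a0+np.arange(0,540,.5)); c,s=np.cos(a),np.sin(a)
    P=C+np.c_[R*c+hx*np.sign(np.round(c,6)),R*s+hy*np.sign(np.round(s,6))]
    L=np.r_[0,np.cumsum(np.hypot(*np.diff(P,axis=0).T))]
    cmd=np.array(cmd,float)
    for k in range(n):
        Q=[ [np.interp((5*k+i)*step,L,P[:,j]) for j in(0,1)] for i in range(1,6)]
        r=np.round((np.array(Q)-cmd)/.2/.005)*.005
        print(str([[0,*map(lambda v:float(round(v,3)),x),0,0] for x in r]).replace(" ","").replace(".0,",","))
        cmd=cmd+r[-1]*.2; a1=np.degrees(np.interp((5*k+5)*step,L,a))
        print("   end cmd",np.round(cmd,4),"contact angle",round(float(a1),1))
E
python3 -c "
from h import *
path([.515,-.271],.046,.0095,.008,-130,5)"
```

```text
[[0,0.065,-0.035,0,0],[0,0.14,-0.05,0,0],[0,0.215,-0.05,0,0],[0,0.29,-0.05,0,0],[0,0.36,-0.02,0,0]]
   end cmd [ 0.587 -0.275] contact angle -60.2
[[0,0.055,0.045,0,0],[0,0.095,0.11,0,0],[0,0.115,0.18,0,0],[0,0.115,0.255,0,0],[0,0.11,0.33,0,0]]
   end cmd [ 0.609 -0.209] contact angle 13.2
[[0,-0.03,0.07,0,0],[0,-0.08,0.125,0,0],[0,-0.145,0.165,0,0],[0,-0.22,0.175,0,0],[0,-0.295,0.175,0,0]]
   end cmd [ 0.55  -0.174] contact angle 90.2
[[0,-0.075,-0,0,0],[0,-0.14,-0.03,0,0],[0,-0.2,-0.075,0,0],[0,-0.24,-0.14,0,0],[0,-0.255,-0.215,0,0]]
   end cmd [ 0.499 -0.217] contact angle 176.4
[[0,-0,-0.075,0,0],[0,0.005,-0.15,0,0],[0,0.035,-0.215,0,0],[0,0.085,-0.27,0,0],[0,0.15,-0.31,0,0]]
   end cmd [ 0.529 -0.279] contact angle 249.9
```

```bash
python3 -m crank '[[0,0.065,-0.035,0,0],[0,0.14,-0.05,0,0]]'
python3 -m crank '[[0,0.075,0,0,0],[0,0.15,0,0,0]]'
python3 -m crank '[[0,0.07,0.03,0,0]]'
```

```text
time: 4.9
position: [0.5421, -0.2831, 0.0223]
tool_rot: [3.139, -0.006, -0.004]
ft_force: [-2.9, -4.8, -0.1]
grip_width: 0.008
grip_force: 2.2
time: 5.15
position: [0.5734, -0.2827, 0.0223]
tool_rot: [3.14, -0.006, -0.001]
ft_force: [-2.6, -2.0, -0.2]
grip_width: 0.002
grip_force: 1.1
time: 5.28
position: [0.5882, -0.2767, 0.0225]
tool_rot: [3.14, -0.006, 0.002]
ft_force: [-0.7, -4.0, -1.4]
grip_width: 0.004
grip_force: 1.8
```

```bash
python3 -m crank '[[0,0.05,0.05,0,0],[0,0.09,0.115,0,0],[0,0.11,0.18,0,0]]'
python3 -m crank '[[0,0,0.075,0,0],[0,-0.01,0.15,0,0]]'
python3 - <<'E'
from h import *
cv2.imwrite("pics/s2.png",cv2.resize(get_image("scene")[150:270,300:460,::-1],None,fx=4,fy=4))
E
```

```text
time: 5.65
position: [0.6111, -0.2375, 0.0227]
tool_rot: [-3.141, 0.003, -0.003]
ft_force: [-0.7, -2.0, -0.1]
grip_width: 0.006
grip_force: 1.5
time: 5.9
position: [0.6093, -0.2065, 0.0233]
tool_rot: [-3.141, 0.002, -0.005]
ft_force: [2.8, -2.6, 0.6]
grip_width: 0.009
grip_force: 1.5
```

View pics/s2.png

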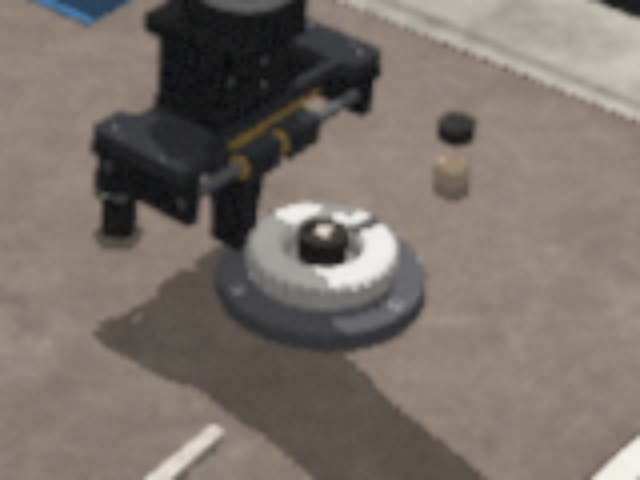

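```bash
python3 -c "
from h import *
p=ray('scene',300+358/4-.4,150+222/4-.4,.0395); print(p,np.hypot(*(p[:2]-C)),ang(p))
path([.609,-.208],.0455,.0085,.0075,10,6)"
```

```text
[ 0.5503177  -0.25661298  0.0395    ] 0.029384080101546344 -97.78902178928492
[[0,-0.03,0.05,0,0],[0,-0.08,0.11,0,0],[0,-0.14,0.15,0,0],[0,-0.215,0.165,0,0],[0,-0.29,0.165,0,0]]
   end cmd [ 0.551 -0.175] contact angle 90.2
[[0,-0.075,-0,0,0],[0,-0.145,-0.03,0,0],[0,-0.2,-0.08,0,0],[0,-0.24,-0.14,0,0],[0,-0.255,-0.215,0,0]]
   end cmd [ 0.5   -0.218] contact angle 177.5
[[0,0,-0.075,0,0],[0,0.01,-0.15,0,0],[0,0.045,-0.215,0,0],[0,0.095,-0.27,0,0],[0,0.165,-0.305,0,0]]
   end cmd [ 0.533 -0.279] contact angle 253.0
[[0,0.07,-0.005,0,0],[0,0.145,-0.005,0,0],[0,0.22,0.005,0,0],[0,0.285,0.04,0,0],[0,0.34,0.095,0,0]]
   end cmd [ 0.601 -0.26 ] contact angle 326.1
[[0,0.03,0.065,0,0],[0,0.035,0.14,0,0],[0,0.035,0.215,0,0],[0,0.02,0.29,0,0],[0,-0.02,0.35,0,0]]
   end cmd [ 0.597 -0.19 ] contact angle 401.6
[[0,-0.06,0.05,0,0],[0,-0.13,0.075,0,0],[0,-0.205,0.075,0,0],[0,-0.28,0.075,0,0],[0,-0.35,0.055,0,0]]
   end cmd [ 0.527 -0.179] contact angle 474.7
```

The ridge is near 262°, so it has advanced about 184° with almost no slip. 461° remains.

```bash
python3 -m crank '[[0,-0.03,0.05,0,0],[0,-0.08,0.11,0,0],[0,-0.14,0.15,0,0],[0,-0.215,0.165,0,0],[0,-0.29,0.165,0,0]]'
python3 -m crank '[[0,-0.075,0,0,0],[0,-0.145,-0.03,0,0],[0,-0.2,-0.08,0,0],[0,-0.24,-0.14,0,0],[0,-0.255,-0.215,0,0]]'
```

```text
time: 6.58
position: [0.5496, -0.1706, 0.0231]
tool_rot: [-3.137, -0.0, -0.001]
ft_force: [3.1, 7.8, 1.6]
grip_width: 0.002
grip_force: 4.1
time: 7.2
position: [0.4969, -0.2192, 0.0223]
tool_rot: [-3.141, 0.004, 0.003]
ft_force: [1.2, 2.4, 0.7]
grip_width: 0.004
grip_force: 1.2
```

```bash
python3 -m crank '[[0,0.01,-0.075,0,0],[0,0.02,-0.15,0,0],[0,0.05,-0.215,0,0],[0,0.1,-0.265,0,0],[0,0.165,-0.3,0,0]]'
python3 - <<'E'
from h import *
cv2.imwrite("pics/s3.png",cv2.resize(get_image("scene")[150:270,300:460,::-1],None,fx=4,fy=4))
E
```

```text
time: 7.82
position: [0.5315, -0.2802, 0.0223]
tool_rot: [3.141, -0.005, -0.002]
ft_force: [-4.2, 0.6, -1.0]
grip_width: 0.003
grip_force: 1.4
```

View pics/s3.png

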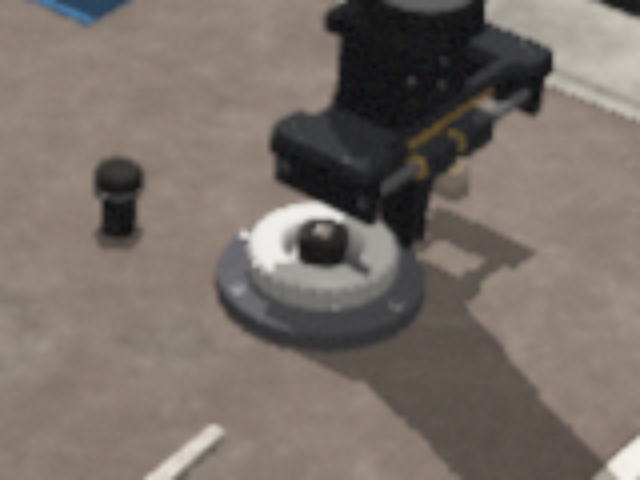

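```bash
python3 -c "
from h import *
p=ray('scene',300+361/4-.4,150+265/4-.4,.0395); print(p,np.hypot(*(p[:2]-C)),ang(p))
path([.533,-.278],.0455,.0085,.007,-107,4)"
```

```text
[ 0.52019535 -0.22092564  0.0395    ] 0.034732539188469046 169.08892636767752
[[0,0.07,-0.01,0,0],[0,0.145,-0.01,0,0],[0,0.22,0,0,0],[0,0.285,0.035,0,0],[0,0.34,0.09,0,0]]
   end cmd [ 0.601 -0.26 ] contact angle -34.0
[[0,0.03,0.07,0,0],[0,0.035,0.145,0,0],[0,0.035,0.22,0,0],[0,0.015,0.29,0,0],[0,-0.025,0.35,0,0]]
   end cmd [ 0.596 -0.19 ] contact angle 42.9
[[0,-0.06,0.05,0,0],[0,-0.13,0.07,0,0],[0,-0.205,0.075,0,0],[0,-0.28,0.075,0,0],[0,-0.35,0.05,0,0]]
   end cmd [ 0.526 -0.18 ] contact angle 115.9
[[0,-0.06,-0.04,0,0],[0,-0.105,-0.1,0,0],[0,-0.125,-0.175,0,0],[0,-0.13,-0.25,0,0],[0,-0.125,-0.325,0,0]]
   end cmd [ 0.501 -0.245] contact angle 192.7
```

The ridge is at 169°, or 529° unwrapped, as predicted. 194° remains, about 162 mm of travel. I'll do nine rows, then check.

```bash
python3 -m crank '[[0,0.07,-0.01,0,0],[0,0.145,-0.01,0,0],[0,0.22,0,0,0],[0,0.285,0.035,0,0],[0,0.34,0.09,0,0]]'
python3 -m crank '[[0,0.03,0.07,0,0],[0,0.035,0.145,0,0],[0,0.035,0.22,0,0],[0,0.015,0.29,0,0]]'
python3 - <<'E'
from h import *
cv2.imwrite("pics/s4.png",cv2.resize(get_image("scene")[150:270,300:460,::-1],None,fx=4,fy=4))
E
```

```text
time: 8.5
position: [0.6016, -0.2634, 0.023]
tool_rot: [3.137, -0.006, 0.006]
ft_force: [0.8, -3.6, -2.6]
grip_width: 0.005
grip_force: 1.8
time: 9.0
position: [0.6086, -0.1998, 0.0241]
tool_rot: [-3.141, -0.0, -0.019]
ft_force: [8.3, 0.5, -5.0]
grip_width: 0.006
grip_force: 3.7
```

View pics/s4.png

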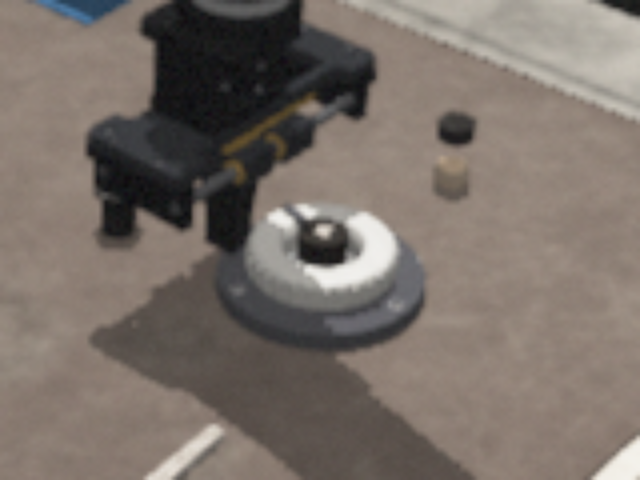

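```bash
python3 -c "
from h import *
p=ray('scene',300+294/4-.4,150+214/4-.4,.0395); print(p,np.hypot(*(p[:2]-C)),ang(p))
path([.604,-.202],.0455,.0085,.007,29,1,.0135)"
```

```text
[ 0.58560859 -0.23629064  0.0395    ] 0.032519275976428265 -15.683363923223268
[[0,-0.05,0.07,0,0],[0,-0.105,0.11,0,0],[0,-0.165,0.13,0,0],[0,-0.235,0.135,0,0],[0,-0.3,0.135,0,0]]
   end cmd [ 0.544 -0.175] contact angle 92.6
```

The ridge is at −15.7°, so 18.7° (about 15.6 mm) remains. I'll take the final short step, back away outward and lift.

```bash
python3 -m crank '[[0,-0.025,0.03,0,0],[0,-0.05,0.06,0,0],[0,-0.05,0.06,0,0]]'
python3 -m crank '[[0,0.02,0.03,0,0],[0,0.05,0.08,0,0],[0,0.06,0.12,0,0],[0,0.06,0.12,0.3,0],[0,0.06,0.12,0.6,0]]'
python3 -m crank '[[0,-0.2,0.2,0.1,0],[0,-0.4,0.5,0.2,0],[0,-0.4,0.8,0.2,0],[0,-0.4,0.8,0.2,0],[0,-0.4,0.8,0.2,0]]'
python3 - <<'E'
from h import *
im=get_image("top")[:,:,::-1].copy(); cv2.imwrite("pics/top2.png",im)
cv2.imwrite("pics/crop2.png",cv2.resize(im[215:285,380:500],None,fx=6,fy=6,interpolation=cv2.INTER_CUBIC))
o=topangles(im)
for a in o[:2]: k=np.argsort(a)[:8]*2; print(k,np.sort(a)[:8],np.median(a))
E
```

```text
time: 9.43
position: [0.5958, -0.1861, 0.0241]
tool_rot: [-3.138, -0.002, -0.01]
ft_force: [4.3, 4.4, 0.4]
grip_width: 0.006
grip_force: 3.1
time: 10.05
position: [0.6036, -0.1659, 0.143]
tool_rot: [-3.141, 0.003, 0.004]
ft_force: [1.3, -0.5, 0.7]
grip_width: 0.008
grip_force: 0.0
time: 10.68
position: [0.5243, -0.0063, 0.1826]
tool_rot: [3.141, -0.001, -0.0]
ft_force: [-0.2, -0.6, 0.0]
grip_width: 0.003
grip_force: 0.0
[  2   0 358 356 354   4 352   6] [ 96.46484   97.88379  100.06641  113.12891  127.521484 139.79297
 160.625    183.20703 ] 190.62158
[  0 358   2 356 354   4 352  56] [ 98.453125  98.56543  104.85156  113.88086  136.09375  155.84375
 176.04883  188.99414 ] 190.5581
```

View pics/crop2.png

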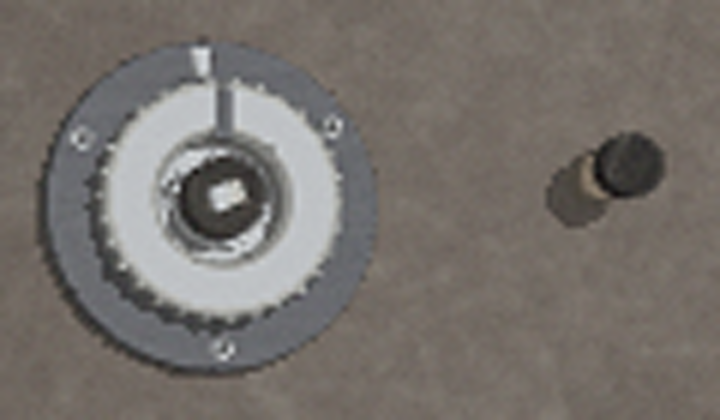

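The ridge is at about −1° and the pointer at 3°, so they line up within 4°. The count through 262°, 529°, 704° and 719° makes this the second arrival. The specimen and vial haven't moved, and the arm is clear.

```bash
python3 -c "
from bench import *
print(close_job())"
```

```text
the job is handed in; nothing more can be done
None
```

The wide collar was rolled anticlockwise to its second arrival at the pointer and left about 4° short of it (15° allowed), the arm is clear, and the job is handed in at about 11 s; no verdict was returned.

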